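# Weigh out the spent drying cartridge and fit the fresh one

## Task

One of the two look-alike drying cartridges is fresh, the other is spent and heavy with moisture; the brass check weight on the balance lies between the two. Weigh a cartridge first: stand it on the empty pan, let go and let the beam come to rest; then press the fresh, lighter one fully home in the dryer's floating socket, feeling for the hole and never forcing it, and leave the spent, heavier one standing on that pan to be logged, its side of the beam down. Go easy on the balance, and leave the check weight on its pan and the other things on the bench where they are.

Things in the scene. Friction and masses are not known exactly. Their poses are not given: they have to be found in the camera images.
- cartridge_a_mid (a point): One of two look-alike drying cartridges, 104 mm tall, upright: foot 30 mm in diameter, 24 mm long, tapering to 25 mm over its last 4 mm, then a body 40 mm in diameter whose underside is a flat shoulder 24 mm above the bottom; grey cap. Grip it 26 to 90 mm up. About 0.17 kg fresh, 0.21 kg spent; name and place do not tell which. Starts on the bench. Point: its centre, 52 mm above the bottom, z along its axis.
- cartridge_b_mid (a point): One of two look-alike drying cartridges, 104 mm tall, upright: foot 30 mm in diameter, 24 mm long, tapering to 25 mm over its last 4 mm, then a body 40 mm in diameter whose underside is a flat shoulder 24 mm above the bottom; grey cap. Grip it 26 to 90 mm up. About 0.17 kg fresh, 0.21 kg spent; name and place do not tell which. Starts on the bench. Point: its centre, 52 mm above the bottom, z along its axis.
- beam (a joint): Tilt of the balance beam, rad: 0 level, positive when the empty pan's side is down, negative when the check weight's side is down; stops at -0.12 (as at the start) and +0.12. The pointer between the two scale bars shows it too. Damped: settles in about a second. A cartridge always differs enough from the check weight to swing the beam well over to one side.
- balance: Trip balance fixed to the bench; origin under its centre, y along the beam, towards the check weight's side. Grey base 120 by 310 mm, 28 mm high; pointer and scale in the middle reach 180 mm up. Pans are 110 mm either side of the middle, stay level, and go 13 mm up or down. More than 15 N on it (dropping, pressing) damages its bearings.
- pan_free_floor (a point): Centre of the upper face of the empty pan, a level steel dish 100 mm in diameter with a 3 mm rim; z up. About 103 mm above the bench at the start; gives way under more than the check weight's weight, down to 77 mm.
- pan_ref_floor (a point): Centre of the upper face of the other pan, alike, which carries the check weight; 77 mm above the bench at the start.
- check_weight_mid (a point): Brass check weight, 33 mm in diameter, 41 mm tall with a knob, on the pan opposite the empty one; about 0.19 kg, between a fresh and a spent cartridge. Point 20 mm above its underside. It stays there.
- dryer: White dryer housing, 140 by 170 mm, 42 mm high, fixed to the bench, low gauge at a corner; origin under its centre. On it floats the socket: a round aluminium collar 66 mm across, 30 mm high, with a hole 32 mm in diameter through it. Sprung balls 13 mm down the hole grip a cartridge's foot. More than 50 N of contact between cartridge and dryer, the balls' squeeze of some 15 N included, is forcing it.
- dryer_seat (a point): Mid-point of the socket's float, at the height of the collar's flat top, 72 mm above the bench; z up. The collar was left 5 to 6.5 mm off this point, in a direction not measured; dry friction holds it and about 3 N shifts it. A cartridge must be pushed in, with about 5 to 12 N, until its shoulder stops flush on the collar's top; its centre is then 28 mm above this point.
- jar: Bystander: brown jar with white lid, 52 mm in diameter, 75 mm tall; origin under its centre.
- spatula: Bystander: steel spatula 160 mm long lying on the bench; origin under its middle, x along it.
- beaker: Bystander: glass beaker 66 mm in diameter, 85 mm tall; origin under its centre.
Things that resemble listed ones, but are neither listed nor needed, are in the scene too. Several things have the shape of the dryer; the one meant has the colours described above. Leave any green look-alike of the part that bears check_weight_mid alone.

How it is judged:
By the outcome, as a careful person would: the job done as asked, in the order asked, and still so for the second after the job is handed in, with the robot touching nothing.
It also fails if it takes over 72 s, if anything falls off the work surface, if the arm or the gripper's body presses on something with over 40 N, if the wrist force passes 120 N, or if a joint passes its speed limit or range.

## Robot

A 7-joint arm with a two-finger parallel gripper is mounted at the origin on the work surface. World frame = base frame: x ahead of the robot, y to its left, z up, the work surface at z = 0. Lengths are in mm, angles in rad, forces in N, time in s.
With the tool pointing down it reaches from about 425 to 875 mm from the base axis. Payload 8.4 kg.
Tool frame: the origin (TCP) lies midway between the tips of the shut fingers; the grasp point (between the pads) lies 19 mm behind it (env.pinch_z is the distance from the TCP to the grasp point, in mm); z points along the fingers, y is the direction in which the jaws open and shut (so a half turn about z gives the same grasp; the last joint's range is limited). The gripper opens to 85 mm and grips with 20 to 120 N. Pads are 22 mm wide; open, the fingers measure 114 mm over their backs; the gripper's body (76 mm by 85 mm) begins 54 mm behind the grasp point. The pads swing forward as they close: fully open they stand 13 mm farther back than shut.
Start: joints at [-1.319, 0.333, 0.04, 1.465, -0.013, 1.343, -0.059], TCP at [223.372, 610.384, 231.308] pointing down, gripper open.
Joint ranges: [-2.58, 2.58], [-0.38, 2.09], [-1.3, 1.39], [0.25, 2.4], [-1.5, 4.64], [0.08, 2.09], [-2.65, 2.65]. Speed limits (rad/s): [2.22, 2.22, 2.79, 2.79, 3.14, 3.14, 3.14].

## Interface

Orientations are given as [roll, pitch, yaw] about the fixed x, y, z axes, in that order (R = Rz(yaw) Ry(pitch) Rx(roll)).
In Python, from cell import env, read_camera, silhouettes, pinpoint gives the robot as it stands. The module is installed in compiled form; this text tells all that it offers.
- The arm moves only by the tool move_arm, never from a script. Its argument "increments" is a list of rows, each a list of 3 entries, a list of its own where there are three numbers: the shift along the world's x, y, z in mm, then the turn, a rotation vector about the world's x, y, z in rad, then the opening, from 0 (shut) to 1 (fully open). A call has 1 to 10 rows; each row is the pose to reach, as a shift and turn from the pose measured when the call began; what a row does not reach only later rows make up. A row lasts 1/10 s, in which the tool goes at most 50 mm and 8.59 degrees, less where a joint would pass 70% of its speed; a pose out of reach is approached as far as the arm can. A call with a gripper value outside its range is refused whole. The fingers move at their own pace and stop on an object; "force" is the grip in N (left out, the last holds). Time passes only in rows, so rows that repeat a pose let the fingers close. It gives the time, the measured TCP pose, the force and the opening at its end, in the units of the state.
- env.state(): the state, without advancing time (a new reading comes with each control period).
- read_camera(name): name is "side" or "top" or "wrist"; returns a dict with "color" (480x640x3 uint8, red, green, blue), "intrinsics" (3x3 intrinsics, pixels), "camera_from_world" (4x4, takes a point from world to camera coordinates). Camera axes: x right, y up, looking along -z (the intrinsics and any distortion apply to the point x, -y, -z); pixel columns grow to the right and rows downward; lengths in mm; the calibration is good to about 2 mm. The wrist camera is an equidistant fisheye: a pixel r from the principal point sees the ray r / f radians off the axis. A picture is of the moment at which its call begins. There is no depth.
- env.sign_off(): hands the job in, once; it reports no verdict.
Trained networks look in a picture, given as the dict that the camera call returned (one of the last four; its "shot" number tells which), for a name from the list of things; names that differ only in an ending like _2 or _b are one class to them, and where a whole thing is asked for, a point or a joint stands for the part that bears it (a point fixed in the world has none). Each returns a list of dicts, best first, with "p" (0 to 1); they miss things now and then, are a little off and sometimes report something else, mostly with a low value. They report only what shows in the picture. A call takes as long as a camera call. They do not tell look-alikes from the thing itself.
- silhouettes(picture, query): "mask" (480x640 bool, what is visible of it) and "bbox" ([left, top, right, bottom] in pixels, round what is visible of it).
- pinpoint(picture, query): "uv" ([column, row] in pixels: a listed point, or the origin of a listed thing).
The state is a dict: "clock": time; "q": joint angles; "joint_vel": joint speeds; "joint_efforts": joint torques, N m; "position": TCP position; "orientation": TCP orientation; "force": force on the tool from outside, world axes, zero at the start; "torque": the same for the moment, N m; "width": finger opening in mm.
Only numpy, scipy, OpenCV 4.12 (cv2) and the standard library are available. Lean on these libraries where they do the work, as an engineer would, in place of code of your own. Each camera call takes 0.05 s, during which the arm holds its last target.

## Working session

There is one attempt and no reset: what is moved stays moved. The work goes in short steps, Python scripts to look and compute and a tool call to move; the robot and the scene stay as the last step left them, time stands still between calls to the robot, and variables do not carry over. Pictures are saved under pics/ and viewed, and the job is handed in when it is done.

Besides the shell and the picture viewer there is one more tool, called after "Request:" as name(argument=value, ...) on one line, values as JSON. move_arm: Moves the arm, as the interface text tells. Its arguments: {"type":"object","properties":{"increments":{"type":"array","items":{"type":"array"}},"force":{"type":"number"}},"required":["increments"]}

```bash
mkdir -p pics; ls; cat > h.py <<'E'
import numpy as np, cv2
from cell import env, read_camera, silhouettes, pinpoint
def save(p,n): cv2.imwrite('pics/'+n+'.png', p["color"][:,:,::-1])
def ray(p,uv):
    K=np.array(p["intrinsics"]);T=np.array(p["camera_from_world"])
    x=(uv[0]-K[0,2])/K[0,0]; y=(uv[1]-K[1,2])/K[1,1]
    if p.get("fish"):
        r=np.hypot(x,y); s=np.sin(r)/r if r>1e-9 else 1; d=np.array([x*s,-y*s,-np.cos(r)])
    else: d=np.array([x,-y,-1.])
    R=T[:3,:3]; o=-R.T@T[:3,3]; d=R.T@d
    return o,d/np.linalg.norm(d)
def atz(p,uv,z):
    o,d=ray(p,uv); return o+d*(z-o[2])/d[2]
def proj(p,X):
    K=np.array(p["intrinsics"]);T=np.array(p["camera_from_world"])
    c=T[:3,:3]@np.array(X,float)+T[:3,3]; v=np.array([c[0],-c[1],-c[2]])
    if p.get("fish"):
        t=np.arctan2(np.hypot(v[0],v[1]),v[2]); v=np.array([v[0],v[1],0])*t/np.hypot(v[0],v[1]); v[2]=1
    return (K@(v/v[2]))[:2]
def tri(prs):
    A=0;b=0
    for p,uv in prs:
        o,d=ray(p,uv);M=np.eye(3)-np.outer(d,d);A=A+M;b=b+M@o
    return np.linalg.solve(A,b)
def cam(n):
    p=read_camera(n)
    if n=="wrist": p["fish"]=True
    return p
E
python3 - <<'E'
from h import *
np.set_printoptions(precision=1,suppress=True)
print(env.state(), env.pinch_z)
P={}
for n in("side","top"):
    p=cam(n);save(p,n+"0");P[n]=p
    print(n,p.keys())
    for q in["cartridge_a_mid","balance","pan_free_floor","pan_ref_floor","check_weight_mid","dryer","dryer_seat","jar","spatula","beaker"]:
        print(q,[(np.array(r["uv"]),round(r["p"],2)) for r in pinpoint(p,q)])
E
```

```text
pics
{'clock': 0.0, 'q': array([-1.3,  0.3,  0. ,  1.5, -0. ,  1.3, -0.1]), 'joint_vel': array([ 0., -0., -0.,  0., -0.,  0.,  0.]), 'joint_efforts': array([ -0. , -65.9,   1.4, -40.6,   0. ,   0. ,   0. ]), 'position': array([223.2, 610. , 230.5]), 'orientation': array([-3.1,  0. ,  2.8]), 'force': array([ 0. ,  0.2, -0.1]), 'torque': array([-0. ,  0.1,  0. ]), 'width': 85.24521829083281} 18.700000000000003
side dict_keys(['color', 'intrinsics', 'camera_from_world', 'shot'])
cartridge_a_mid [(array([324.1, 200.4]), 0.64)]
balance [(array([257.6, 278.6]), 0.8), (array([248.2, 292.3]), 0.47), (array([327.6, 258.4]), 0.2)]
pan_free_floor [(array([262.4, 222.2]), 0.56)]
pan_ref_floor [(array([250.4, 294.1]), 0.63), (array([325.3, 317.9]), 0.46)]
check_weight_mid [(array([201.5, 313.5]), 0.52), (array([238.8, 284.2]), 0.49)]
dryer [(array([400.6, 193. ]), 0.71), (array([276.3, 196. ]), 0.61)]
dryer_seat [(array([279.6, 177.9]), 0.6), (array([413.8, 170.1]), 0.56)]
jar [(array([341. , 195.3]), 0.9), (array([282.1, 177.3]), 0.51)]
spatula [(array([325.6, 315.5]), 0.88)]
beaker [(array([248.9, 374.3]), 0.83)]
top dict_keys(['color', 'intrinsics', 'camera_from_world', 'shot'])
cartridge_a_mid [(array([415. , 251.5]), 0.64)]
balance [(array([291.4, 191.8]), 0.7)]
pan_free_floor [(array([241.4, 174.5]), 0.71), (array([337.9, 180. ]), 0.64)]
pan_ref_floor [(array([235.2, 181.7]), 0.73)]
check_weight_mid [(array([228.2, 139.3]), 0.5), (array([240.1, 175.1]), 0.46)]
dryer [(array([449.8, 191.2]), 0.98), (array([470.1, 361.6]), 0.93), (array([336.9, 178.1]), 0.54), (array([237.9, 174.3]), 0.52)]
dryer_seat [(array([458.2, 195.2]), 0.81), (array([479.4, 374.5]), 0.8), (array([236.7, 180.4]), 0.73)]
jar [(array([457.7, 277.7]), 0.75)]
spatula [(array([244.3, 267.6]), 0.8)]
beaker []
```

View pics/side0.png

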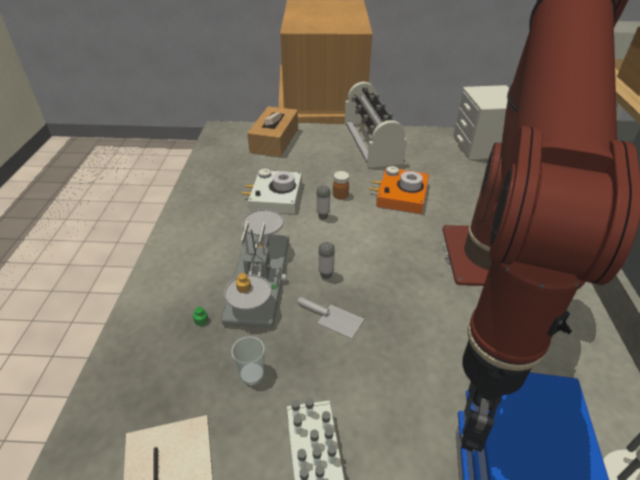

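View pics/top0.png

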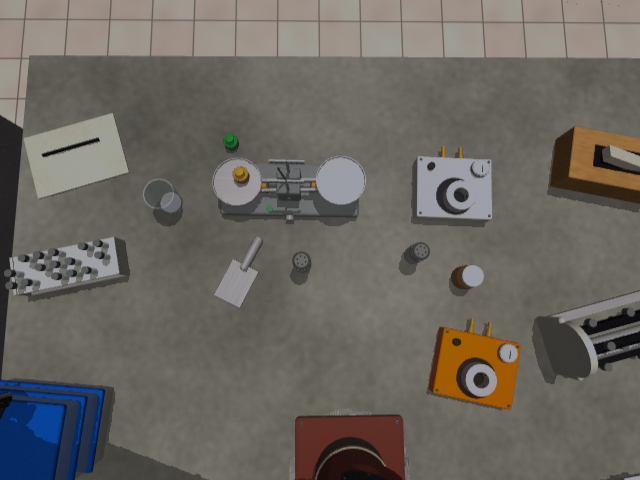

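The side view shows the two cartridges at (323,200) and (326,260), and the top view shows them at (418,252) and (301,261). The white dryer is at top (454,190), with an orange look-alike at (477,367). The empty pan is at top (340,180). The check weight is at top (240,175), with its green look-alike at (231,142).

```bash
python3 - <<'E'
from h import *
np.set_printoptions(precision=1,suppress=True)
P={n:cam(n) for n in("side","top")}
for n,p in P.items():
    R=np.array(p["camera_from_world"]);print(n,"cam at",-R[:3,:3].T@R[:3,3],p["intrinsics"][0][0])
S,T=P["side"],P["top"]
for q in["cartridge_a_mid","check_weight_mid","dryer"]:
    for n,p in P.items(): print(q,n,[(r["bbox"],round(r["p"],2)) for r in silhouettes(p,q)])
print("cartA",tri([(S,(324.1,200.4)),(T,(415,251.5))]))
print("cartB by top cap z104",atz(T,(301,258),104), atz(T,(420,247),104))
print("side cap",atz(S,(326.5,245),104),atz(S,(323,187),104))
print("seat",tri([(S,(279.6,177.9)),(T,(458.2,195.2))]),"collar top",atz(T,(460,195),72),atz(S,(284,178),72))
print("panfree",atz(T,(340,180),103),"balance",atz(T,(291.4,191.8),0),atz(S,(257.6,278.6),0))
print("ref",atz(T,(237,182),77))
print("dryer o",atz(T,(449.8,191.2),0))
print("jar",atz(T,(470,277),75),"beaker",atz(S,(248.9,374.3),0))
for n,c,s in(("top",(200,130,510,310),2.5),("side",(190,150,350,330),3.3)):
    a=P[n]["color"][c[1]:c[3],c[0]:c[2]];a=cv2.resize(a,None,fx=s,fy=s,interpolation=2)
    cv2.imwrite(f"pics/{n}crop.png",a[:,:,::-1])
E
```

```text
side cam at [422.1 953.2 850.5] 467.3630860562645
top cam at [352.   71.4 999.6] 442.5373390499721
cartridge_a_mid side [([317.5, 186.6, 331.4, 218.4], 0.93), ([295.8, 297.4, 362.6, 335.8], 0.74)]
cartridge_a_mid top [([406.7, 238.2, 427.5, 258.8], 0.8)]
check_weight_mid side [([193.8, 302.5, 208.2, 323.6], 0.61), ([236.8, 273.7, 251.5, 288.8], 0.51)]
check_weight_mid top [([225.2, 133.1, 237.1, 154.2], 0.75), ([234.5, 168.2, 249.0, 182.0], 0.47), ([216.2, 237.9, 262.3, 305.3], 0.4)]
dryer side [([244.1, 167.4, 301.8, 213.5], 0.71), ([369.9, 163.6, 427.7, 212.2], 0.58)]
dryer top [([412.5, 145.1, 490.4, 218.3], 0.7), ([429.2, 315.6, 521.2, 406.9], 0.68)]
cartA [ 460.2 -145.8   59.7]
cartB by top cap z104 [445.9  97.6 104. ] [ 467.  -146.5  104. ]
side cap [442.  100.3 104. ] [ 461.1 -147.8  104. ]
seat [ 591.5 -244.8   64.9] collar top [ 584.2 -245.8   72. ] [ 582.5 -236.5   72. ]
panfree [609.2  15.9 103. ] balance [610.9 122.5   0. ] [615.5 121.1   0. ]
ref [612.7 234.6  77. ]
dryer o [ 611.4 -246.8    0. ]
jar [ 406.4 -257.    75. ] beaker [592.1 401.9   0. ]
```

View pics/topcrop.png

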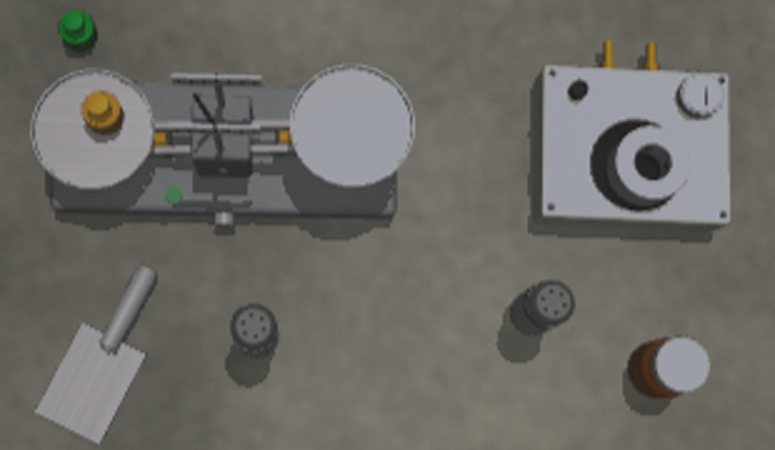

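View pics/sidecrop.png

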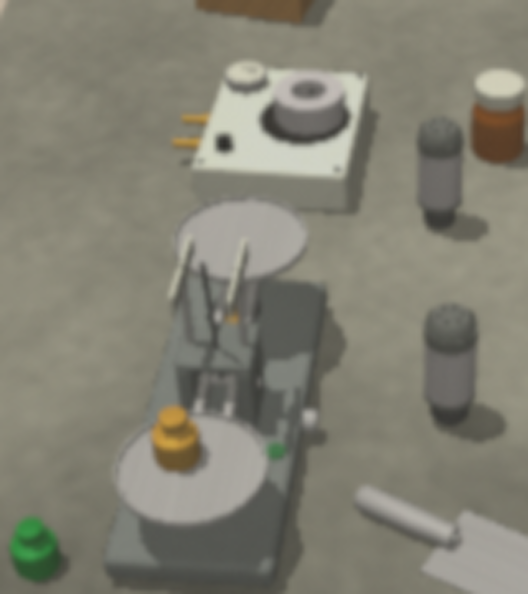

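```bash
python3 - <<'E'
from h import *
P={n:cam(n) for n in("side","top")};S,T=P["side"],P["top"]
print("B",atz(T,(301.2,260.4),104),tri([(T,(301.2,260.4)),(S,(326.7,247.6))]))
print("A",atz(T,(420.4,250.4),104),tri([(T,(420.4,250.4)),(S,(323.3,190))]))
print("hole",atz(T,(461.2,194.8),72),tri([(T,(461.2,194.8)),(S,(283.5,177.5))]))
print("pan",tri([(T,(340.8,180.4)),(S,(263.3,222.4))]))
s=env.state();print(s["position"],s["orientation"],s["clock"])
E
```

```text
B [441.02699121  97.1654814  104.        ] [441.77791963  97.49630094  93.17763438]
A [ 459.99434246 -147.03277497  104.        ] [ 460.76221537 -149.75537197   92.61535354]
hole [ 584.62708139 -248.4217949    72.        ] [ 586.20538063 -251.01746815   64.35507174]
pan [609.08658825  14.02241441  98.42043559]
[223.37835594 610.39166054 231.29868297] [-3.14155158e+00  3.01693089e-05  2.79078334e+00] 1.6
```

Request:
move_arm(increments=[[[20,-45,5],[0,0,-0.12],1],[[40,-90,10],[0,0,-0.24],1],[[60,-135,10],[0,0,-0.36],1],[[80,-180,10],[0,0,-0.48],1],[[100,-225,10],[0,0,-0.6],1],[[120,-270,10],[0,0,-0.72],1],[[140,-315,10],[0,0,-0.84],1],[[160,-360,10],[0,0,-0.96],1],[[180,-405,10],[0,0,-1.08],1],[[200,-450,10],[0,0,-1.2],1]])

```text
clock: 2.6
position: [423.9, 158.4, 241.7]
orientation: [3.141, -0.001, 1.586]
force: [0.7, 0.0, -0.6]
width: 85.5
```

```bash
python3 - <<'E'
from h import *
s=env.state();print(s["position"],s["orientation"],s["clock"],s["q"])
E
```

```text
[423.85890174 158.43965932 241.67851058] [ 3.14092713e+00 -1.00326672e-03  1.58588100e+00] 2.6 [-0.91883869 -0.10963876  0.43372418  1.92269556  0.04690502  1.31767114
 -0.48402884]
```

Request:
move_arm(increments=[[[8,-31,-10],[0,0,-0.015],1],[[17,-61,-25],[0,0,-0.015],1],[[17,-61,-25],[0,0,-0.015],1]])

```text
clock: 2.9
position: [441.0, 92.9, 215.5]
orientation: [-3.141, -0.0, 1.565]
force: [0.3, -0.1, -0.7]
width: 85.2
```

```bash
python3 - <<'E'
from h import *
p=cam("wrist");save(p,"w1");s=env.state();print(s["position"],s["orientation"])
print([(r["uv"],r["p"]) for r in pinpoint(p,"cartridge_a_mid")],[(r["bbox"],r["p"]) for r in silhouettes(p,"cartridge_a_mid")])
print(proj(p,(441,97,104)),proj(p,(441,97,0)),p["intrinsics"])
R=p["camera_from_world"];print(-R[:3,:3].T@R[:3,3])
E
```

```text
[440.78928967  95.49948802 216.21426444] [-3.14136992e+00 -9.37235683e-04  1.56698940e+00]
[] []
[317.47521023 222.39811794] [317.328636   197.36523275] [[371.64829954   0.         316.9309104 ]
 [  0.         371.64829954 232.80368699]
 [  0.           0.           1.        ]]
[441.05404836 158.67319212 358.56127064]
```

View pics/w1.png

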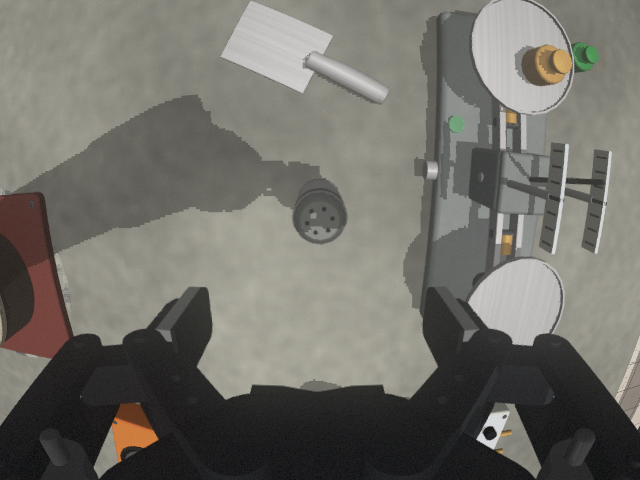

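```bash
python3 - <<'E'
from h import *
p=cam("wrist")
print(atz(p,(320.5,219),104),atz(p,(515,302),103))
a=cv2.resize(p["color"][170:260,270:370],None,fx=6,fy=6,interpolation=2);cv2.imwrite("pics/w1c.png",a[:,:,::-1])
E
```

```text
[443.0474534  104.47390069 104.        ] [609.44909115  32.83442254 103.        ]
```

View pics/w1c.png

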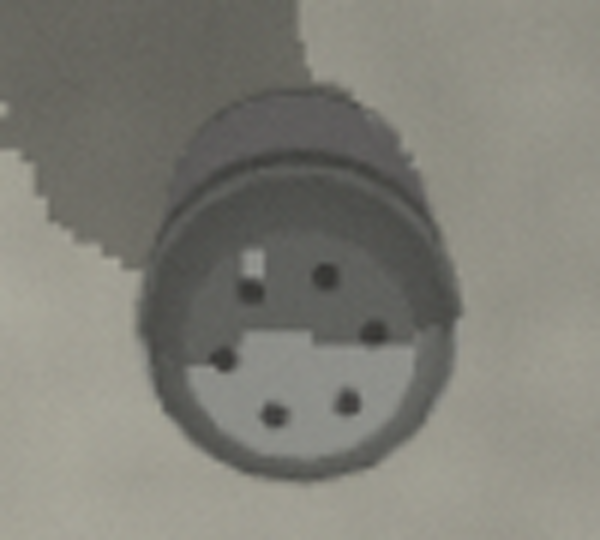

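```bash
python3 - <<'E'
from h import *
p=cam("wrist")
print(atz(p,(319.8,227.5),104),proj(p,(609,15,103)),proj(p,(609,65,103)),proj(p,(559,15,103)), proj(p,(612,234,77)),proj(p,(587,-249,72)))
R=p["camera_from_world"];print(R)
E
```

```text
[442.60907006  98.68722702 104.        ] [510.28141303 321.0028447 ] [520.89063449 267.36605624] [459.18940229 325.08928742] [522.2596179   63.52343322] [430.58807464 484.48804653]
[[ 9.99998270e-01  7.94729081e-04  1.68159474e-03 -4.40820110e+02]
 [-3.27887684e-04  9.65281778e-01 -2.61210608e-01 -6.41760970e+01]
 [-1.83080442e-03  2.61209605e-01  9.65280369e-01 -3.89781225e+02]
 [ 0.00000000e+00  0.00000000e+00  0.00000000e+00  1.00000000e+00]]
```

Request:
move_arm(increments=[[[1,2.5,-40],[0,0,0.004],1],[[1,2.5,-80],[0,0,0.004],1],[[1,2.5,-115],[0,0,0.004],1],[[1,2.5,-145],[0,0,0.004],1],[[1,2.5,-166],[0,0,0.004],1],[[1,2.5,-166],[0,0,0.004],1]], force=40)

```text
clock: 3.75
position: [439.9, 101.5, 49.0]
orientation: [-3.139, 0.001, 1.579]
force: [-0.6, -0.8, -0.5]
width: 85.4
```

```bash
python3 - <<'E'
from h import *
p=cam("wrist");save(p,"w2");s=env.state();print(s["position"],s["orientation"],s["force"])
E
```

```text
[441.0483522  101.68315222  50.56249501] [-3.14078976e+00  6.32543600e-05  1.57825823e+00] [ 0.2806117  -0.1330113   0.04390962]
```

View pics/w2.png

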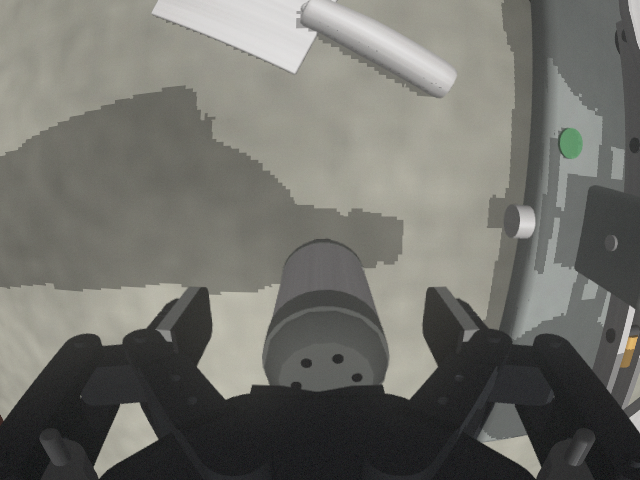

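Request:
move_arm(increments=[[[1,-3,0],[0,0,-0.008],1],[[1,-3,0],[0,0,-0.008],0.3],[[1,-3,0],[0,0,-0.008],0.3],[[1,-3,0],[0,0,-0.008],0.3],[[1,-3,0],[0,0,-0.008],0.3],[[1,-3,0],[0,0,-0.008],0.3]], force=40)

```text
clock: 4.4
position: [442.6, 98.9, 51.3]
orientation: [3.141, -0.001, 1.57]
force: [-1.5, 0.1, 5.5]
width: 39.2
```

```bash
python3 - <<'E'
from h import *
p=cam("wrist");save(p,"w3");s=env.state();print(s["position"],s["orientation"],s["force"],s["width"])
E
```

```text
[442.57641305  98.95075776  51.29234326] [ 3.14142562e+00 -7.09740504e-04  1.57025096e+00] [-0.98511246  0.54899888  5.86810254] 39.21161093949554
```

View pics/w3.png

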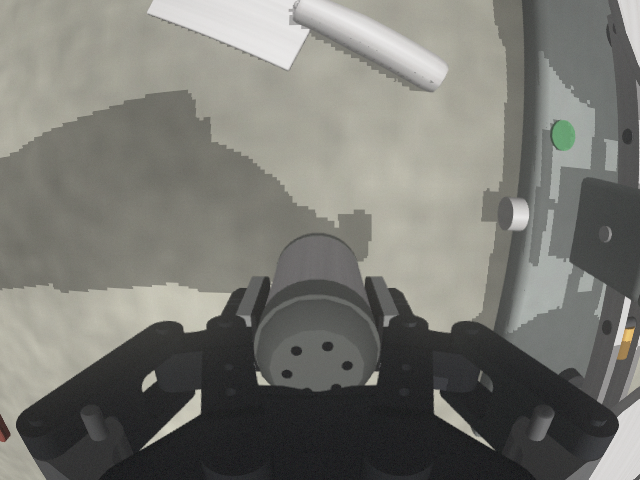

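Request:
move_arm(increments=[[[0,0,10],[0,0,0],0.3],[[0,0,40],[0,0,0],0.3],[[0,0,85],[0,0,0],0.3],[[0,0,130],[0,0,0],0.3],[[10,-20,170],[0,0,0],0.3],[[30,-60,180],[0,0,0],0.3],[[60,-80,180],[0,0,0],0.3],[[80,-85,180],[0,0,0],0.3],[[80,-85,180],[0,0,0],0.3]])

```text
clock: 5.35
position: [524.1, 12.5, 231.9]
orientation: [3.14, 0.001, 1.568]
force: [1.1, -0.4, -3.1]
width: 39.3
```

```bash
python3 - <<'E'
from h import *
p=cam("wrist");save(p,"w4");s=env.state();print(s["position"],s["orientation"],s["force"],s["width"],s["clock"])
for y in(5,15,25): print(y,proj(p,(609,y,103)))
E
```

```text
[522.84813096  13.14643369 231.48008591] [-3.14127600e+00  4.39103737e-04  1.56841084e+00] [-0.69356595  0.18774121 -1.27954905] 38.98590711843385 5.4
5 [425.96336053 231.24531419]
15 [426.83615804 218.7659133 ]
25 [427.63963468 206.09401847]
```

View pics/w4.png

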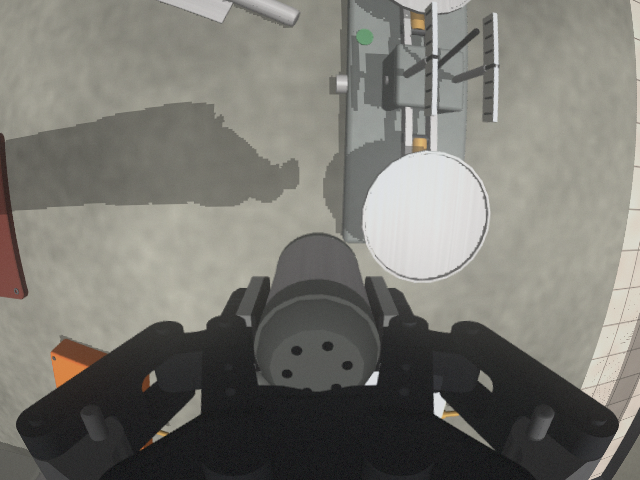

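Request:
move_arm(increments=[[[25,1,-5],[0,0,0],0.3],[[60,3,-20],[0,0,0],0.3],[[86,3,-40],[0,0,0],0.3],[[86,3,-55],[0,0,0],0.3],[[86,3,-65],[0,0,0],0.3],[[86,3,-70],[0,0,0],0.3],[[86,3,-70],[0,0,0],0.3]])

```text
clock: 6.1
position: [607.8, 16.4, 161.6]
orientation: [-3.141, -0.0, 1.569]
force: [-0.2, -0.1, -1.1]
width: 39.0
```

```bash
python3 - <<'E'
from h import *
p=cam("side");s=env.state();print(s["position"],s["orientation"],s["force"],s["width"],s["clock"])
a=cv2.resize(p["color"][150:350,180:350],None,fx=3,fy=3,interpolation=2);cv2.imwrite("pics/s2.png",a[:,:,::-1])
E
```

```text
[608.32202088  16.33373944 162.23446354] [ 3.14149957e+00 -4.77480379e-04  1.56854410e+00] [ 1.3625536   0.43045664 -2.25973956] 38.872703794512006 6.15
```

View pics/s2.png

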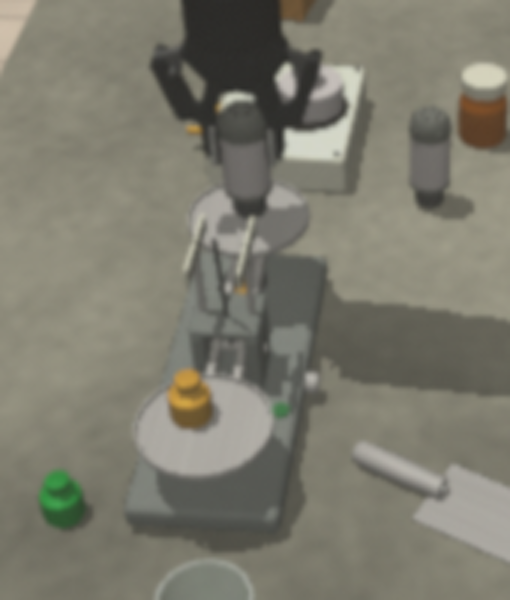

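Request:
move_arm(increments=[[[0,0,-3],[0,0,0],0.3],[[0,0,-5],[0,0,0],0.3],[[0,0,-6],[0,0,0],0.3],[[0,0,-7],[0,0,0],0.3],[[0,0,-7],[0,0,0],0.3]])

```text
clock: 6.65
position: [608.3, 16.3, 155.1]
orientation: [-3.142, -0.0, 1.569]
force: [0.1, 0.1, -1.3]
width: 39.1
```

```bash
python3 - <<'E'
from h import *
F=[]
for i in range(4):
    p=cam("side");s=env.state();F.append(s["force"]);z=s["position"][2];print(z)
print(np.mean(F,0))
a=cv2.resize(p["color"][150:350,180:350],None,fx=3,fy=3,interpolation=2);cv2.imwrite("pics/s3.png",a[:,:,::-1])
E
```

```text
155.186866523995
155.2444601150686
155.2668770635421
155.24579027527247
[-0.3439231  -0.80067806 -1.97503871]
```

View pics/s3.png

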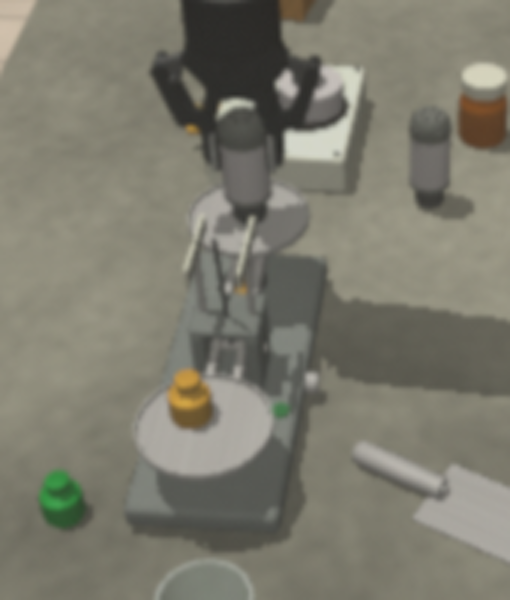

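Request:
move_arm(increments=[[[0,0,-1],[0,0,0],0.3],[[0,0,-1.5],[0,0,0],0.3],[[0,0,-1.5],[0,0,0],0.3]])

```text
clock: 7.15
position: [608.5, 16.3, 153.9]
orientation: [3.141, -0.0, 1.568]
force: [0.1, 0.6, 0.0]
width: 39.3
```

```bash
python3 - <<'E'
from h import *
F=[]
for i in range(4):
    p=cam("side");s=env.state();F.append(s["force"]);z=s["position"][2];print(z)
print(np.mean(F,0))
E
```

```text
153.89563912486773
153.9091606028714
153.8915685803024
153.90128666545155
[ 0.13177294 -0.22359588 -0.13870269]
```

Request:
move_arm(increments=[[[0,0,0],[0,0,0],0.52],[[0,0,0],[0,0,0],0.58],[[0,0,0],[0,0,0],0.7],[[0,0,0],[0,0,0],0.75],[[0,0,0],[0,0,0],0.75],[[0,0,0],[0,0,0],0.75],[[0,0,0],[0,0,0],0.75],[[0,0,0],[0,0,0],0.75],[[0,0,0],[0,0,0],0.75],[[0,0,0],[0,0,0],0.75]])

```text
clock: 8.35
position: [608.5, 16.3, 153.9]
orientation: [3.141, -0.0, 1.568]
force: [-0.2, 0.2, -0.9]
width: 64.1
```

```bash
python3 - <<'E'
from h import *
p=cam("side");s=env.state();print(s["position"],s["force"],s["width"],s["clock"])
a=cv2.resize(p["color"][150:350,180:350],None,fx=3,fy=3,interpolation=2);cv2.imwrite("pics/s4.png",a[:,:,::-1])
E
```

```text
[608.50078899  16.29787997 153.89886164] [-0.835924    0.22835249 -0.50800767] 64.07985577464088 8.4
```

View pics/s4.png

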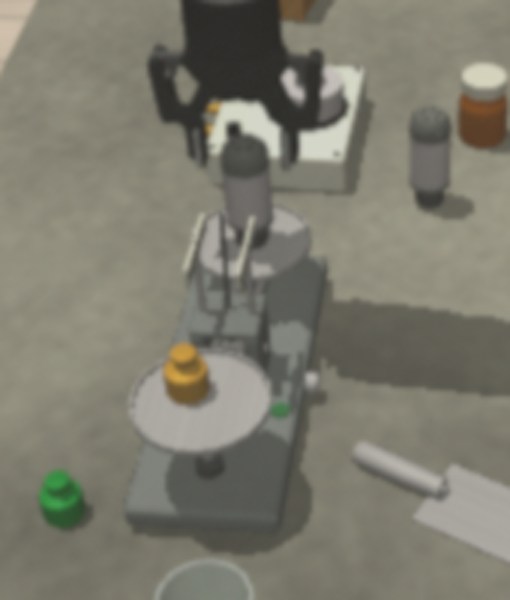

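Request:
move_arm(increments=[[[0,0,0],[0,0,0],0.75],[[0,0,0],[0,0,0],0.75],[[0,0,0],[0,0,0],0.75],[[0,0,0],[0,0,0],0.75],[[0,0,0],[0,0,0],0.75],[[0,0,0],[0,0,0],0.75],[[0,0,0],[0,0,0],0.75],[[0,0,0],[0,0,0],0.75]])

```text
clock: 9.2
position: [608.5, 16.3, 153.9]
orientation: [3.141, -0.0, 1.568]
force: [-0.4, 0.4, 0.1]
width: 64.3
```

```bash
python3 - <<'E'
from h import *
p=cam("side")
a=cv2.resize(p["color"][150:350,180:350],None,fx=3,fy=3,interpolation=2);cv2.imwrite("pics/s5.png",a[:,:,::-1])
p=cam("wrist");save(p,"w5")
E
```

```text
(no output)
```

View pics/s5.png

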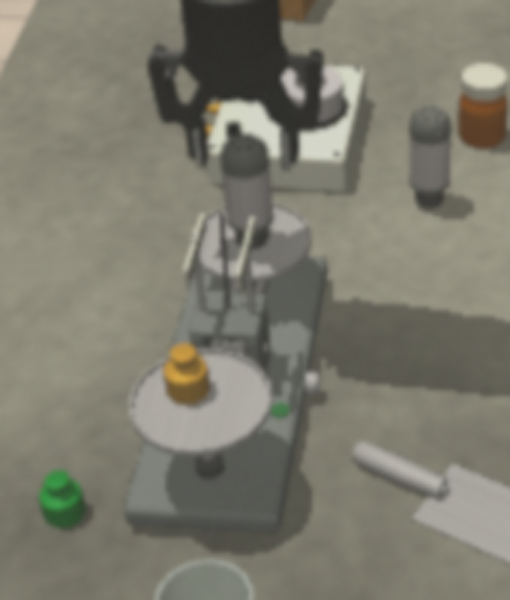

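View pics/w5.png

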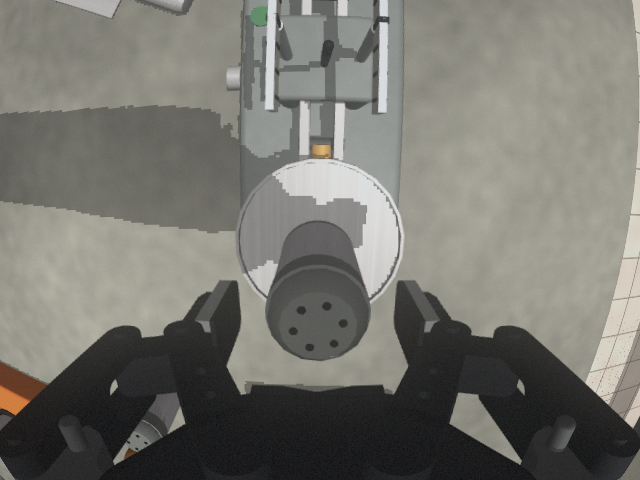

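The beam is at rest with the check weight's pan up (crop (200,400)) and the cartridge's pan down (crop (255,240)). Cartridge B is therefore the spent one and stays there. Next I fetch A.

Request:
move_arm(increments=[[[0,0,25],[0,0,0],0.75],[[0,0,60],[0,0,0],0.75],[[0,-5,90],[0,0,0],0.75],[[-30,-40,95],[0,0,0],1],[[-60,-80,95],[0,0,0],1],[[-90,-120,90],[0,0,0],1],[[-120,-150,80],[0,0,0],1],[[-148,-163,70],[0,0,0],1],[[-148,-163,65],[0,0,0],1],[[-148,-163,65],[0,0,0],1]])

```text
clock: 10.3
position: [460.2, -146.6, 218.7]
orientation: [3.141, -0.002, 1.568]
force: [0.4, 0.5, -0.7]
width: 84.9
```

```bash
python3 - <<'E'
from h import *
p=cam("wrist");save(p,"w6");s=env.state();print(s["position"],s["orientation"],s["q"])
a=cv2.resize(p["color"][170:260,270:370],None,fx=6,fy=6,interpolation=2);cv2.imwrite("pics/w6c.png",a[:,:,::-1])
print(proj(p,(460,-147,104)))
E
```

```text
[ 460.96465634 -146.11867573  219.10142898] [ 3.14055863e+00 -1.01896196e-03  1.56902793e+00] [-0.60668721 -0.04534557  0.81464089  1.90640384  0.0333133   1.26566758
  0.19568622]
[317.08382506 227.81150706]
```

View pics/w6.png

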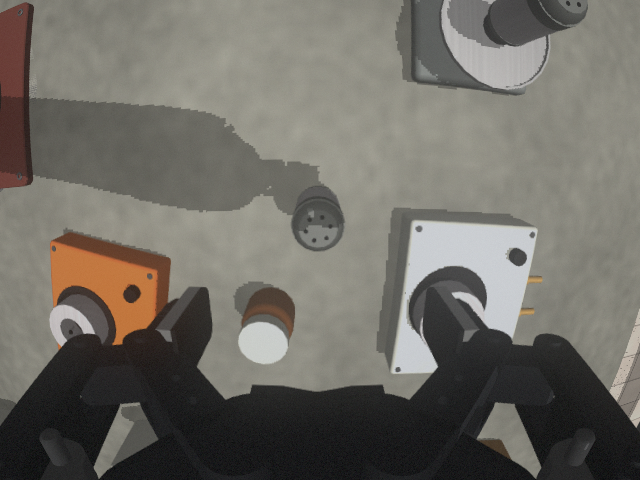

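View pics/w6c.png

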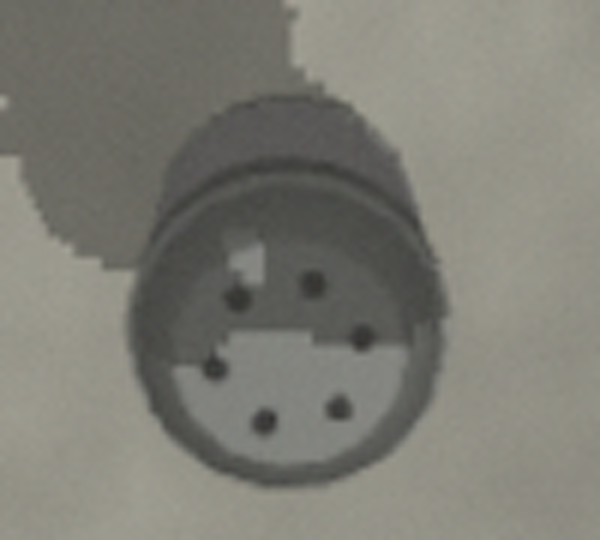

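Request:
move_arm(increments=[[[0,-1.5,-40],[0,0,0.002],1],[[0,-1.5,-80],[0,0,0.002],1],[[0,-1.5,-115],[0,0,0.002],1],[[0,-1.5,-145],[0,0,0.002],1],[[0,-1.5,-163],[0,0,0.002],1],[[0,-1.5,-168],[0,0,0.002],1],[[0,-1.5,-168],[0,0,0.002],1]])

```text
clock: 11.05
position: [461.4, -147.3, 50.9]
orientation: [-3.141, 0.0, 1.572]
force: [0.2, -1.4, 1.0]
width: 85.2
```

```bash
python3 - <<'E'
from h import *
p=cam("wrist");save(p,"w7");s=env.state();print(s["position"],s["orientation"],s["force"])
E
```

```text
[ 461.83098435 -147.563852     51.61360751] [ 3.14044073e+00 -1.43367747e-04  1.57182946e+00] [-0.04486326 -0.76037982  0.71433651]
```

View pics/w7.png

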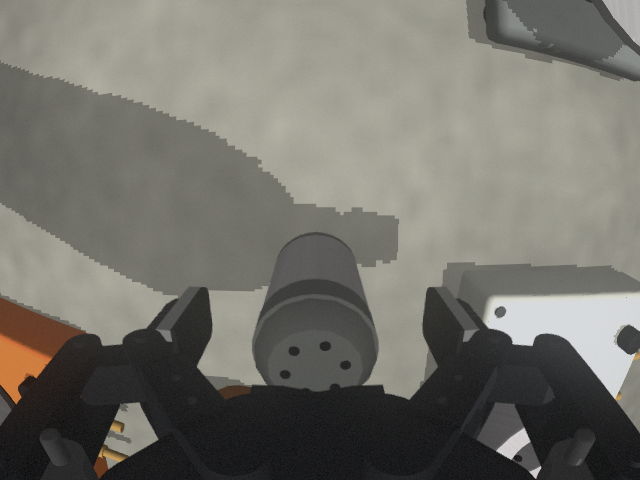

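Request:
move_arm(increments=[[[-0.5,0,0],[0,0,0],0.3],[[-0.5,0,0],[0,0,0],0.3],[[-0.5,0,0],[0,0,0],0.3],[[-0.5,0,0],[0,0,0],0.3],[[-0.5,0,0],[0,0,0],0.3],[[-0.5,0,0],[0,0,0],0.3]], force=45)

```text
clock: 11.7
position: [461.7, -147.5, 52.4]
orientation: [3.14, -0.001, 1.572]
force: [-2.1, 0.2, 6.7]
width: 39.0
```

Request:
move_arm(increments=[[[0,0,5],[0,0,0],0.3],[[0,0,30],[0,0,0],0.3],[[0,0,70],[0,0,0],0.3],[[10,-15,110],[0,0,0],0.3],[[30,-50,135],[0,0,0],0.3],[[45,-85,140],[0,0,0],0.3],[[50,-100,140],[0,0,0],0.3],[[50,-100,140],[0,0,0],0.3]])

```text
clock: 12.5
position: [511.5, -250.3, 192.8]
orientation: [3.14, 0.001, 1.568]
force: [-0.3, -0.4, -1.9]
width: 39.3
```

```bash
python3 - <<'E'
from h import *
p=cam("wrist");save(p,"w8");s=env.state();print(s["position"],s["orientation"],s["force"],s["width"],s["clock"])
for y in(-240,-250): print(y,proj(p,(586,y,72)))
E
```

```text
[ 511.18089226 -248.5911323   192.33557659] [3.14041448e+00 1.73878476e-05 1.56939855e+00] [-0.29731126  0.49728599 -1.50327035] 39.418277225953986 12.55
-240 [417.21272992 211.05333659]
-250 [416.41925647 224.09981999]
```

View pics/w8.png

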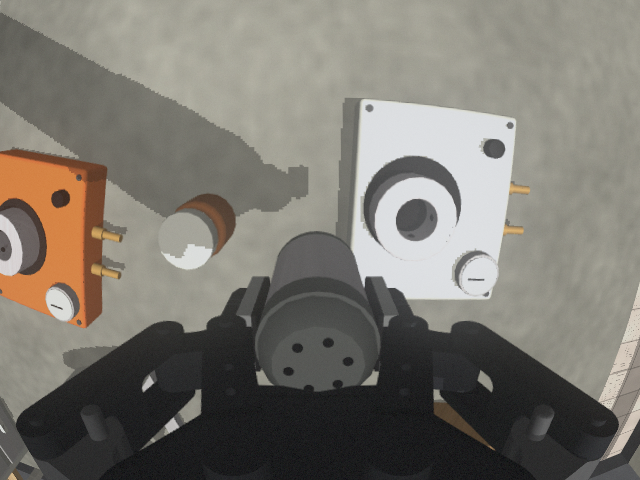

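```bash
python3 - <<'E'
from h import *
p=cam("wrist");s=env.state();print(s["position"],s["orientation"])
t=cam("top")
a=cv2.resize(p["color"][160:270,350:480],None,fx=5,fy=5,interpolation=2);cv2.imwrite("pics/w8c.png",a[:,:,::-1])
a=cv2.resize(t["color"][140:240,400:500],None,fx=6,fy=6,interpolation=2);cv2.imwrite("pics/t8c.png",a[:,:,::-1])
E
```

```text
[ 511.19989744 -247.4206075   192.15079601] [ 3.14050083e+00 -9.02227808e-04  1.57083051e+00]
```

View pics/w8c.png

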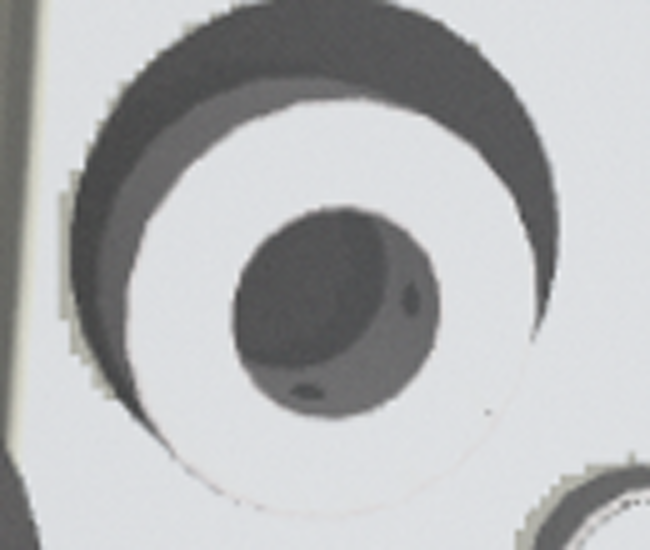

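View pics/t8c.png

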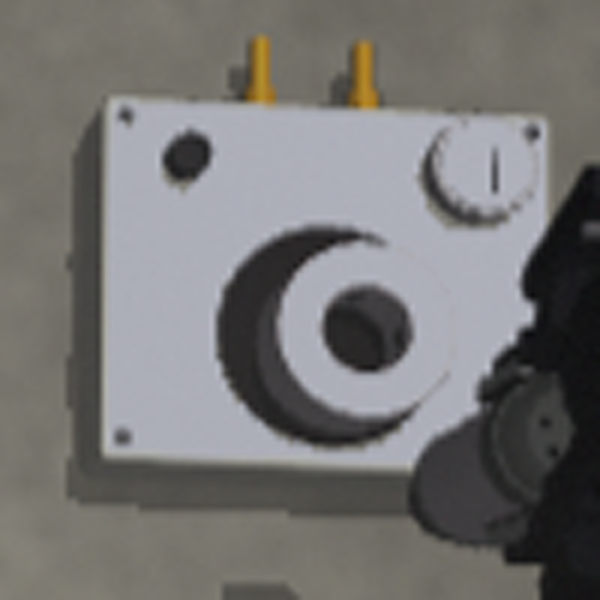

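```bash
python3 - <<'E'
from h import *
p=cam("wrist");s=env.state();print(s["position"],s["orientation"])
t=cam("top")
print("hole wrist",atz(p,(417.2,222.4),72),"top",atz(t,(461.2,194.7),72))
z=s["position"][2]
print("cart",atz(p,(317.8,365.8),z-52+104))
a=cv2.resize(p["color"][160:270,350:480],None,fx=5,fy=5,interpolation=2);cv2.imwrite("pics/w9c.png",a[:,:,::-1])
a=cv2.resize(p["color"][300:400,260:380],None,fx=5,fy=5,interpolation=2);cv2.imwrite("pics/w9d.png",a[:,:,::-1])
E
```

```text
[ 511.41668706 -246.36918479  192.14881203] [ 3.13999282e+00 -1.76781000e-03  1.57273411e+00]
hole wrist [ 585.9872631  -244.33235592   72.        ] top [ 584.84911178 -248.43316668   72.        ]
cart [ 511.02587498 -246.49554425  244.14881203]
```

View pics/w9c.png

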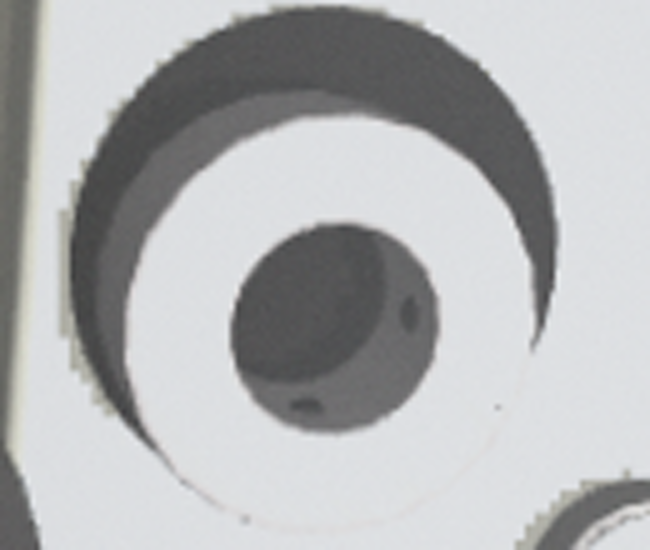

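View pics/w9d.png

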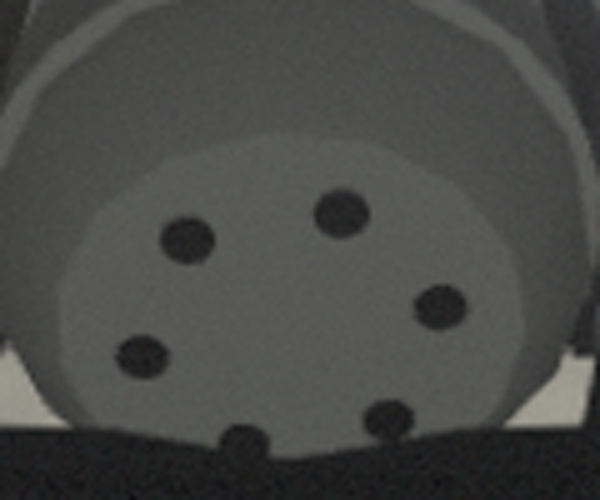

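Request:
move_arm(increments=[[[20,-0.5,0],[0,0,0],0.3],[[45,-0.5,-10],[0,0,0],0.3],[[65,-0.5,-30],[0,0,0],0.3],[[74,-0.5,-45],[0,0,0],0.3],[[74,-0.5,-52],[0,0,0],0.3],[[74,-0.5,-55],[0,0,0],0.3],[[74,-0.5,-55],[0,0,0],0.3],[[74,-0.5,-55],[0,0,0],0.3]])

```text
clock: 13.55
position: [585.4, -246.9, 138.3]
orientation: [3.138, -0.002, 1.573]
force: [0.8, -0.9, -1.8]
width: 39.3
```

```bash
python3 - <<'E'
from h import *
for i in range(5):
    p=cam("top" if i%2 else "side");s=env.state();print(s["position"],s["orientation"],s["force"])
    c=(400,140,500,240) if i%2 else(230,120,350,240)
    a=cv2.resize(p["color"][c[1]:c[3],c[0]:c[2]],None,fx=5,fy=5,interpolation=2);cv2.imwrite(f"pics/x{i}.png",a[:,:,::-1])
E
```

```text
[ 585.53193776 -246.93698355  138.29218808] [ 3.13829397e+00 -1.95107679e-03  1.57270857e+00] [-0.62739924  0.88114426 -1.80459428]
[ 585.62059365 -246.92655091  138.19542148] [ 3.13832590e+00 -1.89260809e-03  1.57280358e+00] [-0.49183819  0.52827723 -1.91556705]
[ 585.6558863 -246.8663006  138.0314461] [ 3.13854263e+00 -1.90641513e-03  1.57290573e+00] [-0.18936471 -0.85909448 -1.6036891 ]
[ 585.63606158 -246.85113448  137.87287202] [ 3.13874096e+00 -1.89678751e-03  1.57295085e+00] [-0.15223556  0.11157802 -1.95784362]
[ 585.6251488  -246.80544426  137.72750686] [ 3.13897898e+00 -1.91387321e-03  1.57302780e+00] [-0.77658061 -0.03465817 -2.21376087]
```

View pics/x4.png

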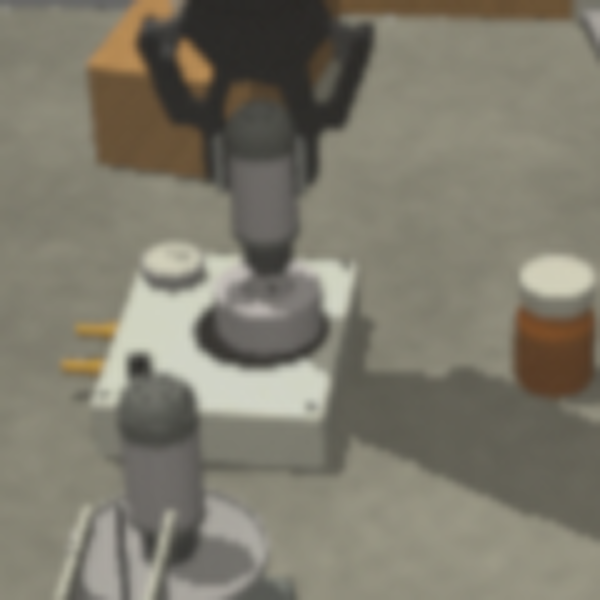

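View pics/x3.png

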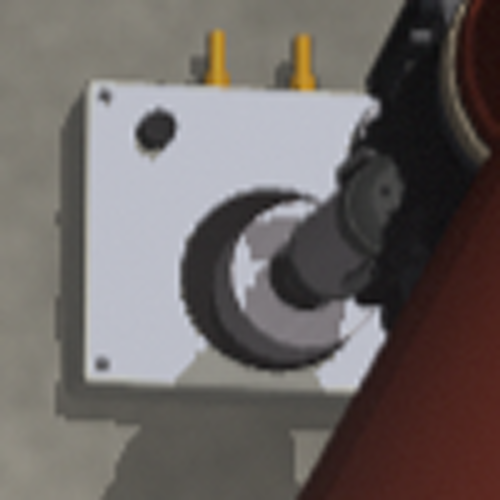

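Request:
move_arm(increments=[[[0,0,-3],[0,0,0],0.3],[[0,0,-6],[0,0,0],0.3],[[0,0,-9],[0,0,0],0.3],[[0,0,-11],[0,0,0],0.3],[[0,0,-13],[0,0,0],0.3],[[0,0,-14],[0,0,0],0.3]])

```text
clock: 14.4
position: [585.5, -246.8, 123.4]
orientation: [3.139, -0.002, 1.573]
force: [0.6, -0.8, -0.7]
width: 39.2
```

Request:
move_arm(increments=[[[0,0,-1],[0,0,0],0.3],[[0,0,-2],[0,0,0],0.3],[[0,0,-2],[0,0,0],0.3]])

```text
clock: 14.7
position: [585.5, -246.8, 121.3]
orientation: [3.139, -0.002, 1.573]
force: [-0.2, 0.6, -1.5]
width: 39.1
```

Request:
move_arm(increments=[[[0,0,-1],[0,0,0],0.3],[[0,0,-2],[0,0,0],0.3],[[0,0,-2],[0,0,0],0.3]])

```text
clock: 15.0
position: [585.7, -246.8, 119.3]
orientation: [3.139, -0.002, 1.573]
force: [-0.4, -0.6, -0.3]
width: 39.3
```

Request:
move_arm(increments=[[[0,0,-1],[0,0,0],0.3],[[0,0,-2],[0,0,0],0.3],[[0,0,-2],[0,0,0],0.3]])

```text
clock: 15.3
position: [585.7, -246.7, 117.2]
orientation: [3.139, -0.002, 1.573]
force: [1.3, -0.7, -1.6]
width: 39.1
```

Request:
move_arm(increments=[[[0,0,-1],[0,0,0],0.3],[[0,0,-2],[0,0,0],0.3],[[0,0,-3],[0,0,0],0.3],[[0,0,-4],[0,0,0],0.3]])

```text
clock: 15.7
position: [585.8, -246.7, 113.1]
orientation: [3.139, -0.002, 1.573]
force: [1.1, -0.7, -0.7]
width: 39.0
```

Request:
move_arm(increments=[[[0,0,-1],[0,0,0],0.3],[[0,0,-2],[0,0,0],0.3],[[0,0,-2],[0,0,0],0.3]])

```text
clock: 16.0
position: [585.8, -246.7, 110.9]
orientation: [3.139, -0.002, 1.573]
force: [0.1, -0.8, -2.8]
width: 38.8
```

```bash
python3 - <<'E'
from h import *
F=[]
for i in range(4):
    p=cam("side");s=env.state();F.append(s["force"]);print(s["position"])
print(np.mean(F,0))
c=(230,120,350,240)
a=cv2.resize(p["color"][c[1]:c[3],c[0]:c[2]],None,fx=5,fy=5,interpolation=2);cv2.imwrite(f"pics/y1.png",a[:,:,::-1])
E
```

```text
[ 585.77971109 -246.67383324  110.99365891]
[ 585.80331677 -246.65585977  111.0395742 ]
[ 585.78867419 -246.67791303  111.038899  ]
[ 585.77261723 -246.66558529  111.05279287]
[ 1.24808737 -0.24593091 -2.24308595]
```

View pics/y1.png

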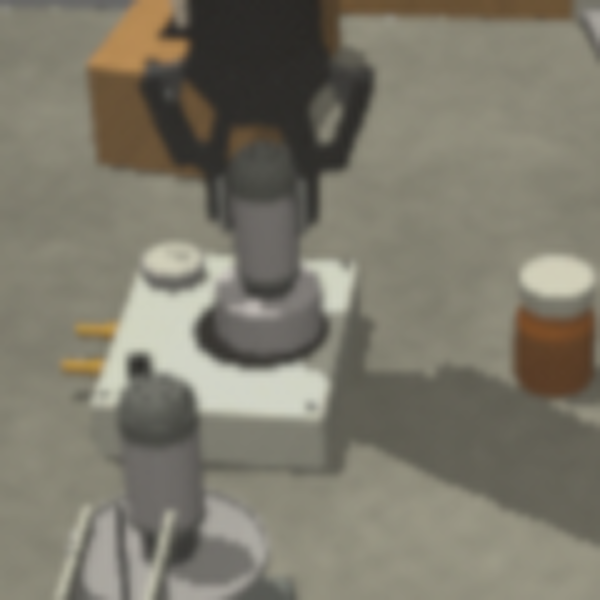

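The foot is in the hole with almost no force, and the balls come next. I'll continue in small steps.

Request:
move_arm(increments=[[[0,0,-1],[0,0,0],0.3],[[0,0,-2],[0,0,0],0.3],[[0,0,-2],[0,0,0],0.3]])

```text
clock: 16.5
position: [586.2, -246.7, 109.2]
orientation: [3.138, -0.002, 1.573]
force: [2.3, 0.2, -0.9]
width: 38.9
```

Request:
move_arm(increments=[[[0,0,-1],[0,0,0],0.3],[[0,0,-2],[0,0,0],0.3],[[0,0,-2],[0,0,0],0.3]])

```text
clock: 16.8
position: [586.6, -246.8, 107.5]
orientation: [3.137, -0.001, 1.573]
force: [2.4, -0.5, 3.7]
width: 38.8
```

Request:
move_arm(increments=[[[0,0,-1],[0.002,0,0],0.3],[[0,0,-2],[0.002,0,0],0.3],[[0,0,-2],[0.002,0,0],0.3]])

```text
clock: 17.1
position: [586.6, -247.0, 105.6]
orientation: [3.137, -0.003, 1.573]
force: [2.7, -0.3, 2.2]
width: 39.3
```

Request:
move_arm(increments=[[[0,0,-1],[0,0,0],0.3],[[0,0,-2],[0,0,0],0.3],[[0,0,-2],[0,0,0],0.3]])

```text
clock: 17.4
position: [586.5, -247.0, 103.5]
orientation: [3.137, -0.003, 1.573]
force: [0.8, -0.6, 2.6]
width: 39.1
```

Request:
move_arm(increments=[[[0,0,-1],[0.002,0,0],0.3],[[0,0,-2],[0.002,0,0],0.3],[[0,0,-2],[0.002,0,0],0.3]])

```text
clock: 17.7
position: [586.5, -247.1, 101.4]
orientation: [3.137, -0.005, 1.573]
force: [1.3, -0.0, 2.4]
width: 39.1
```

Request:
move_arm(increments=[[[0,0,-0.5],[0,0,0],0.3],[[0,0,-1],[0,0,0],0.3],[[0,0,-1],[0,0,0],0.3]])

```text
clock: 18.0
position: [586.5, -247.1, 100.4]
orientation: [3.137, -0.005, 1.573]
force: [1.0, -0.7, 4.4]
width: 38.8
```

Request:
move_arm(increments=[[[0,0,-0.5],[0,0,0],0.3],[[0,0,-1],[0,0,0],0.3],[[0,0,-1],[0,0,0],0.3]])

```text
clock: 18.3
position: [586.7, -247.2, 100.2]
orientation: [3.137, -0.006, 1.573]
force: [-1.5, 2.4, 12.1]
width: 39.2
```

```bash
python3 - <<'E'
from h import *
F=[]
for i in range(4):
    p=cam("side");s=env.state();F.append(s["force"]);print(s["position"])
print(np.mean(F,0))
c=(250,130,320,200)
a=cv2.resize(p["color"][c[1]:c[3],c[0]:c[2]],None,fx=8,fy=8,interpolation=2);cv2.imwrite(f"pics/y2.png",a[:,:,::-1])
E
```

```text
[ 586.73613983 -247.23396188  100.25222319]
[ 586.67272996 -247.26295733  100.21599717]
[ 586.67882311 -247.2743227   100.22828228]
[ 586.67895935 -247.26734405  100.23807233]
[-1.71217258  1.73668228 11.20837075]
```

View pics/y2.png

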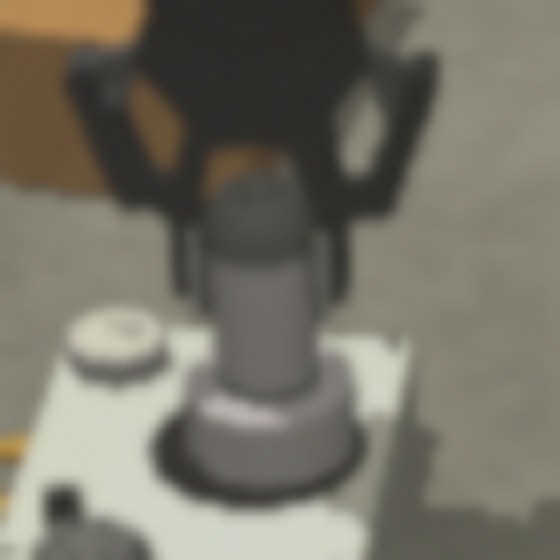

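Request:
move_arm(increments=[[[0,0,-0.5],[-0.006,0.0046,0],0.3],[[0,0,-0.8],[-0.006,0.0046,0],0.3],[[0,0,-0.8],[-0.006,0.0046,0],0.3]])

```text
clock: 18.8
position: [586.9, -247.2, 100.3]
orientation: [3.141, 0.0, 1.573]
force: [-1.9, 2.1, 11.6]
width: 39.4
```

```bash
python3 - <<'E'
from h import *
F=[]
for i in range(3):
    p=cam("side");s=env.state();F.append(s["force"]);print(s["position"],s["orientation"],s["torque"])
print(np.mean(F,0))
E
```

```text
[ 586.90792606 -247.15198023  100.25386142] [3.14049455e+00 4.87416496e-06 1.57304676e+00] [0.4926801  0.31580647 0.03646297]
[ 586.88782985 -247.17927646  100.23493999] [3.14051323e+00 2.83305643e-05 1.57304855e+00] [0.46017463 0.27454342 0.03970442]
[ 586.87525796 -247.18504069  100.25135439] [ 3.14047185e+00 -2.61882679e-05  1.57300315e+00] [ 0.43773002  0.29080948 -0.01836489]
[-1.68155778  2.63476718 11.95450518]
```

Request:
move_arm(increments=[[[0,0,-0.8],[0,0,0],0.3],[[0,0,-1.2],[0,0,0],0.3],[[0,0,-1.2],[0,0,0],0.3]])

```text
clock: 19.25
position: [586.9, -247.2, 100.1]
orientation: [3.14, -0.001, 1.573]
force: [-3.4, 1.8, 15.4]
width: 38.9
```

Request:
move_arm(increments=[[[0,0,0],[0,0,0],0.45],[[0,0,0],[0,0,0],0.5],[[0,0,0],[0,0,0],0.6],[[0,0,0],[0,0,0],0.75],[[0,0,0],[0,0,0],0.75],[[0,0,0],[0,0,0],0.75]])

```text
clock: 19.85
position: [586.8, -247.2, 100.0]
orientation: [3.14, -0.001, 1.573]
force: [-0.7, -0.5, 0.8]
width: 64.1
```

```bash
python3 - <<'E'
from h import *
p=cam("side");s=env.state();print(s["position"],s["force"],s["width"])
c=(230,120,350,240)
a=cv2.resize(p["color"][c[1]:c[3],c[0]:c[2]],None,fx=5,fy=5,interpolation=2);cv2.imwrite(f"pics/y3.png",a[:,:,::-1])
p=cam("wrist");save(p,"w10")
E
```

```text
[ 586.85642592 -247.26537585  100.05407525] [ 0.45198684  0.47344288 -0.46500194] 64.09867955138063
```

View pics/y3.png

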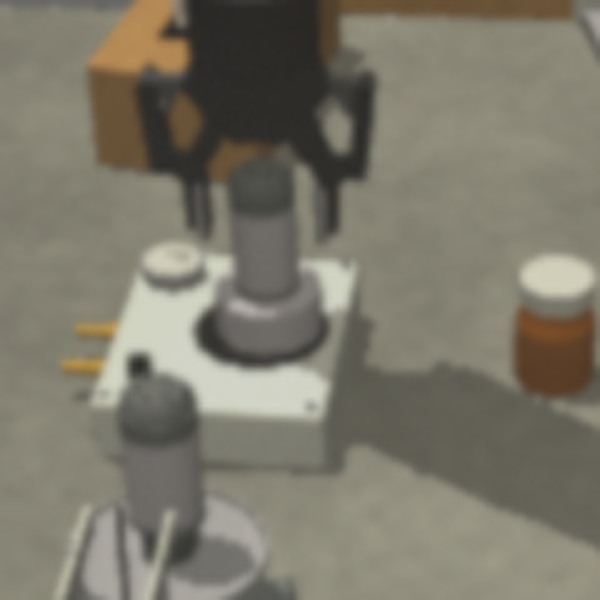

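View pics/w10.png

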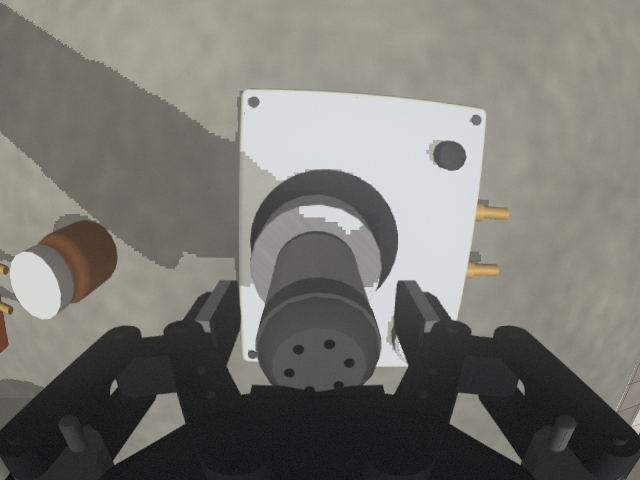

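Request:
move_arm(increments=[[[0,0,20],[0,0,0],0.75],[[0,0,60],[0,0,0],0.75],[[0,0,105],[0,0,0],0.75],[[-20,0,130],[0,0,0],1],[[-60,0,150],[0,0,0],1],[[-100,0,150],[0,0,0],1],[[-130,20,150],[0,0,0],1],[[-130,20,150],[0,0,0],1]])

```text
clock: 20.75
position: [453.7, -226.4, 250.6]
orientation: [3.137, -0.007, 1.572]
force: [0.7, -0.6, -0.1]
width: 85.5
```

```bash
python3 - <<'E'
from h import *
p=cam("wrist");save(p,"w11")
p=cam("side");a=cv2.resize(p["color"][150:350,180:350],None,fx=3,fy=3,interpolation=2);cv2.imwrite("pics/s9.png",a[:,:,::-1])
S=p
T=cam("top");save(T,"top9");print(env.state()["clock"],env.state()["position"])
for z in(128,152): print(z,proj(S,(586.8,-247,z)))
E
```

```text
20.9 [ 457.54815964 -226.84065137  250.49632325]
128 [282.07969016 159.9914485 ]
152 [281.69385884 152.83999069]
```

View pics/w11.png

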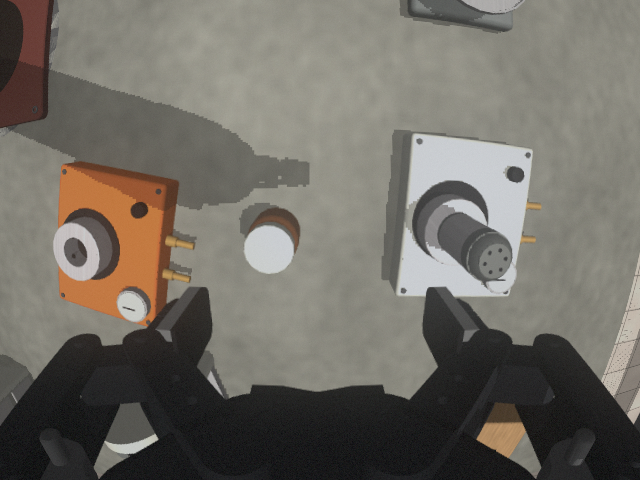

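View pics/s9.png

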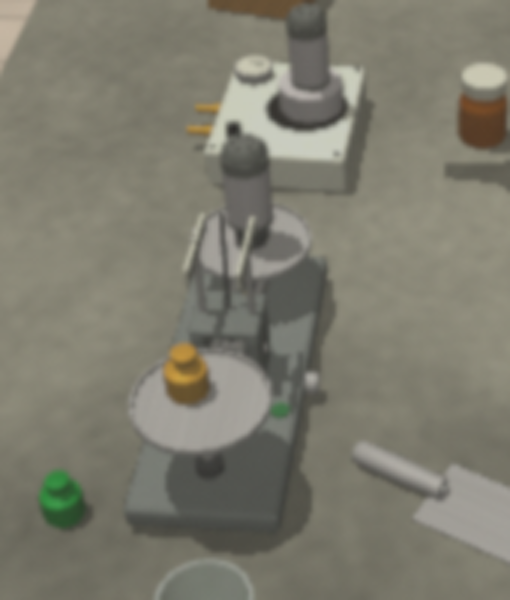

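View pics/top9.png

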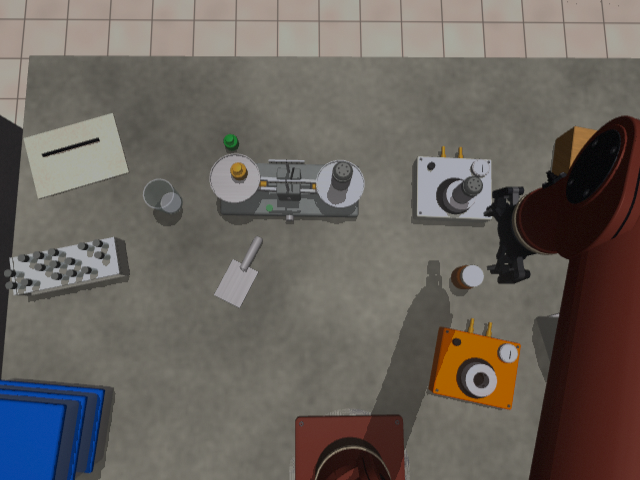

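Request:
move_arm(increments=[[[0,0,0],[0,0,0],1],[[0,0,0],[0,0,0],1],[[0,0,0],[0,0,0],1]])

```text
clock: 21.2
position: [457.8, -227.3, 250.2]
orientation: [3.14, 0.0, 1.573]
force: [1.7, -0.3, -0.2]
width: 85.4
```

```bash
python3 - <<'E'
from h import *
print(env.sign_off(), env.state()["clock"])
E
```

```text
the job is handed in; nothing more can be done
the job is handed in; nothing more can be done
```

The job is done and handed in at about 21 s: the fresh cartridge is pressed home in the dryer and the spent one stands on the balance pan.

- **Weighing:** I stood the cartridge nearer the spatula on the empty pan and let go. The beam came to rest with that side down, so it is the spent one, and I left it there.
- **Insertion:** I pushed the other cartridge into the white dryer's floating socket. It met a few newtons at the sprung balls and came to a hard stop at the expected height. I pressed to about 15 N on the wrist to be sure it was home.
- **Last checks:** The pictures after letting go show the fresh cartridge upright with its shoulder flush on the collar. The spent cartridge's pan is down, the check weight is still on its pan, and the other things look unmoved. The arm is clear of everything.
- **Disagreements:** The top and wrist cameras differed by about 2 mm on where the hole was. Early side-and-top triangulated heights read about 10 mm low, so I used the given heights instead.

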